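Set the curing program and start

ROBOT

A 6-joint arm with a two-finger parallel gripper is mounted at the origin on the work surface. World frame = base frame: x ahead of the robot, y to its left, z up, the work surface at z = 0. Lengths are in m, angles in degrees, forces in N, time in s.
With the tool pointing down it reaches from about 0.3 to 0.75 m from the base axis. Payload 8.5 kg.
Tool frame: the origin (TCP) lies at the very end of the fingers, on their centre line; the grasp point (between the pads) lies env.pinch_z behind it (env.pinch_z is the distance from the TCP to the grasp point, in m); z points along the fingers, y is the line along which they close (so a half turn about z gives the same grasp; the last joint's range is limited). The gripper opens to 85 mm and grips with 20 to 120 N. Pads are 22 mm wide; open, the fingers measure 114 mm over their backs; the gripper's body (76 mm by 85 mm) begins 54 mm behind the grasp point. The pads swing forward as they close: fully open they stand 13 mm farther back than shut.
Start: joints at [53.268, 21.807, 74.336, -0, 83.858, -12.336], TCP at [0.227, 0.501, 0.194] pointing down, gripper open.
Joint ranges: [-178.18, 178.18], [-50.72, 133.34], [12.68, 142.11], [-81.47, 261.47], [9.98, 163.14], [-165.26, 165.26]. Speed limits (degrees/s): [136.94, 136.94, 180, 180, 180, 180].

INTERFACE

Orientations are given as a 3x3 rotation matrix whose columns are the frame's x, y, z axes.
In Python, from rig import telemetry, get_image, env gives the robot as it stands. The module is installed in compiled form; this text tells all that it offers.
- The arm moves only by the tool apply_moves, never from a script. Its argument "series" is a list of rows, each a list of 7 numbers: the shift along the tool's x, y, z in mm, then the turn, a rotation vector about the tool's x, y, z in degrees, then the opening, from 0 (shut) to 1 (fully open). A call has 1 to 12 rows; each row shifts and turns the commanded pose from where the row before left it, along the tool's axes as they then stand; what a row does not reach is not made up. A row lasts 1/8 s, in which the tool goes at most 62.5 mm and 10.7 degrees, less where a joint would pass 70% of its speed; a pose out of reach is approached as far as the arm can. A call with a gripper value outside its range is refused whole. The fingers move at their own pace and stop on an object; "grip_force" is the grip in N (left out, the last holds). Time passes only in rows, so rows that do not move let the fingers close. It gives the time, the measured TCP pose, the force, the opening and the grip force at its end, in the units of the state.
- telemetry.observe(): the state, without advancing time (a new reading comes with each control period).
- get_image(name): name is "scene" or "top" or "wrist"; returns a dict with "frame" (480x640x3 uint8, red, green, blue), "z_map" (480x640 float32, m along the optical axis (not along the pixel's ray), 0 where there is no reading), "vertical_fov" (degrees; the focal length in pixels is half the picture's height over the tangent of half this angle, whatever the lens; pixels are square), "cx", "cy" (the principal point, pixels), "dist" ([k1, k2, p1, p2, k3] as OpenCV has them; the pictures are not rectified), "eye" and "attitude" of the camera in the world; the wrist camera has in their place "mount" (4x4, takes a point from camera to tool coordinates, whose origin is the TCP and whose axes are the flange's). Camera axes: x right, y up, looking along -z (the intrinsics and any distortion apply to the point x, -y, -z); pixel columns grow to the right and rows downward; lengths in m; the calibration is good to about 2 mm. A picture is of the moment at which its call begins: read the wrist's pose just before it.
- env.close_job(): hands the job in; it is judged then, once.
The state is a dict: "time_s": time; "q": joint angles; "qvel": joint speeds; "joint_efforts": joint torques, N m; "position": TCP position; "tool_rot": TCP orientation; "ft_force": force on the tool from outside, world axes, zero at the start; "wrist_torque": the same for the moment, N m; "grip_width": finger opening in m; "gripper_force": force on a finger pad.
Only numpy, scipy, OpenCV 4.12 (cv2) and the standard library are available. Lean on these libraries where they do the work, as an engineer would, in place of code of your own. Each camera call takes 0.05 s, during which the arm holds its last target. There are 200 camera calls.

TASK

On the dark curing unit (the one with the red hood and the green button), turn the click-stop dial until its white pointer rests in the position marked by the yellow dot, let go of it, then press the green start button fully down and release it. Leave the dial of the white washing unit as it is.

Things in the scene. Friction and masses are not known exactly. Their poses are not given: they have to be found in the camera images.
- program_dial_grip (a point): Black dial on the curing unit's 100 mm high deck. Disc 54 mm wide, 12 mm high; on it an upright bar grip 50 long, 14 thick, top 46 mm above the deck. Origin: on the turning axis, in the bar, 34 mm above the deck; x along the bar to the white pointer end, z up; turns with the dial. Clicks 27 degrees apart, about 0.07 N m each; it settles into the nearest. Red hood: 75 mm off, 70 mm over the deck.
- yellow_dot: Yellow dot, 14 mm wide, 2 mm high, fixed on the deck 46 mm from the dial's axis; origin under its centre. Six dots mark the six click positions. The dial starts at one of the two middle, white dots; yellow, red, blue and black mark the outer ones, so yellow is one to three clicks away, either way. The pointer is on it when the dial's x axis points at it.
- start_button_top (a point): Green start button, 36 mm across, on the same deck of the curing unit, 105 mm from the dial's axis towards the unit's front. This point is the centre of its top face; it is pressed straight down, travels 6 mm and springs back; fully down takes 5 N.
- wash_dial_pointer (a point): An equal black dial on the white washing unit (round steel tub), ringed by grey dots; not to be turned. This point is the pointer end of its bar, at the bar's top edge, 25 mm from its axis.

How it is judged:
By the outcome, as a careful person would: the job done as asked, in the order asked, and still so for the second after the job is handed in, with the robot touching nothing.
It also fails if it takes over 40 s, if anything falls off the work surface, if the arm or the gripper's body presses on something with over 40 N, if the wrist force passes 120 N, or if a joint passes its speed limit or range.

## Working session

There is one attempt and no reset: what is moved stays moved. The work goes in short steps, Python scripts to look and compute and a tool call to move; the robot and the scene stay as the last step left them, time stands still between calls to the robot, and variables do not carry over. Pictures are saved under pics/ and viewed, at most 10 in all, crops included, and the job is handed in when it is done.

Besides the shell and the picture viewer there is one more tool, called in YAML: its name, and indented under it one key for each argument. apply_moves: Moves the arm, as the interface text tells. Its arguments: {"type":"object","properties":{"series":{"type":"array"},"grip_force":{"type":"number"}},"required":["series"]}

```bash
mkdir -p pics
cat > h.py <<'E'
import numpy as np, cv2, pickle
from rig import telemetry, get_image, env
def snap(name):
    s=telemetry.observe(); im=get_image(name); im=dict(im)
    if name=="wrist":
        T=np.eye(4);T[:3,:3]=np.array(s["tool_rot"]).reshape(3,3);T[:3,3]=s["position"]
        M=T@np.array(im["mount"]); im["R"]=M[:3,:3]; im["t"]=M[:3,3]
    else:
        im["R"]=np.array(im["attitude"]).reshape(3,3); im["t"]=np.array(im["eye"])
    return im
def rays(im,uv):
    f=240/np.tan(np.radians(im["vertical_fov"]/2))
    K=np.array([[f,0,im["cx"]],[0,f,im["cy"]],[0,0,1]])
    p=cv2.undistortPoints(np.array(uv,float).reshape(-1,1,2),K,np.array(im["dist"],float)).reshape(-1,2)
    return np.c_[p[:,0],-p[:,1],-np.ones(len(p))]@im["R"].T
def onz(im,uv,z):
    d=rays(im,uv); return im["t"]+d*((z-im["t"][2])/d[:,2])[:,None]
def depth(im,uv):
    return np.array([im["t"]+r*im["z_map"][int(v),int(u)] for r,(u,v) in zip(rays(im,uv),uv)])
def save(im,n,crop=None,s=1):
    a=im["frame"]
    if crop: x0,y0,x1,y1=crop;a=a[y0:y1,x0:x1]
    a=cv2.resize(a,None,fx=s,fy=s); cv2.imwrite("pics/"+n+".png",a[:,:,::-1])
E
python3 - <<'E'
from h import *
for n in("top","scene"):
    im=snap(n); save(im,n+"0"); pickle.dump(im,open(n+".pkl","wb")); print(n,im["t"],im["R"].round(2).tolist(),im["vertical_fov"])
print(env.pinch_z, telemetry.observe())
E
```

```text
top [ 0.49565419 -0.00186583  0.96012474] [[-0.02, 1.0, -0.09], [-1.0, -0.01, 0.04], [0.04, 0.09, 1.0]] 49.1169268935671
scene [0.92198082 0.37082517 0.92811837] [[-0.74, -0.54, 0.4], [0.67, -0.61, 0.42], [0.02, 0.58, 0.81]] 43.69117033685212
0.0187 {'time_s': 0.1, 'q': array([ 5.32681915e+01,  2.18401814e+01,  7.43795302e+01, -1.59621806e-03,
        8.38573894e+01, -1.23346828e+01]), 'qvel': array([-0.03094698, -0.0295805 , -0.08373118,  0.02557237, -0.02217277,
       -0.06097325]), 'joint_efforts': array([ 3.33157994e-03, -4.49224269e+01, -2.31658351e+01, -2.51606234e-04,
        3.67835673e-03, -7.26579901e-05]), 'position': array([0.22699496, 0.50063611, 0.19345013]), 'tool_rot': array([[-9.10705521e-01,  4.13055494e-01, -7.82603311e-04],
       [ 4.13056154e-01,  9.10704900e-01, -1.09504180e-03],
       [ 2.60407638e-04, -1.32051973e-03, -9.99999094e-01]]), 'ft_force': array([ 0.01840429, -0.02127481, -0.6544695 ]), 'wrist_torque': array([ 0.04805363, -0.02229736,  0.05164948]), 'gripper_force': 0.0, 'grip_width': 0.0855392347852404}
```

View pics/top0.png

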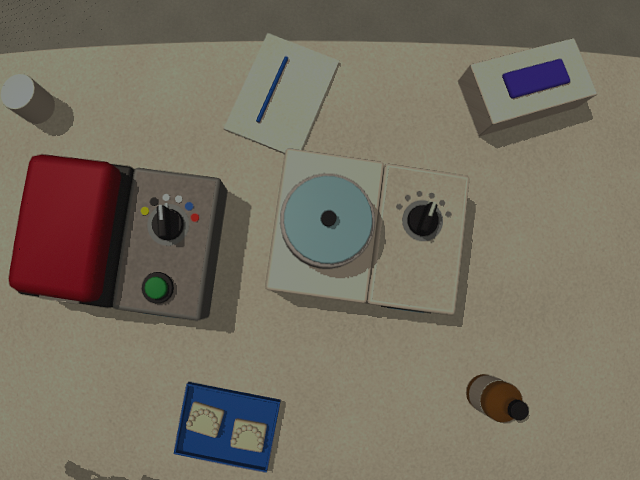

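View pics/scene0.png

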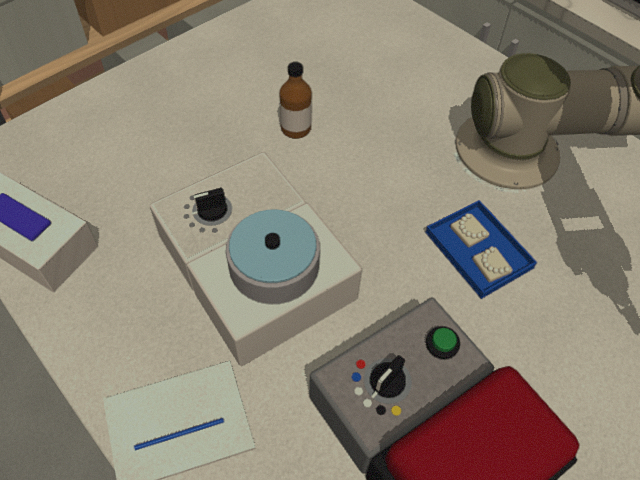

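Top view: curing unit at left, with its dial near (167,222), the yellow dot (145,211), black (153,202), whites (166,197) and (179,199), blue (189,206), red (195,217), and the button (157,288). The scene view shows the same, with the white pointer at about (384,378). I'll measure these next.

```bash
cat > m.py <<'E'
from h import *
def blobs(im,box,lo,hi,amin=8):
    x0,y0,x1,y1=box; hsv=cv2.cvtColor(im["frame"],cv2.COLOR_RGB2HSV)
    m=cv2.inRange(hsv,np.array(lo),np.array(hi)); k=np.zeros_like(m);k[y0:y1,x0:x1]=m[y0:y1,x0:x1]
    n,_,st,c=cv2.connectedComponentsWithStats(k)
    return [(c[i],st[i,4]) for i in range(1,n) if st[i,4]>=amin]
C={"yellow":((20,120,110),(35,255,255)),"red":((0,140,100),(6,255,255)),"blue":((100,100,80),(125,255,255)),"green":((45,100,50),(85,255,255)),"white":((0,0,140),(40,60,255))}
E
python3 - <<'E'
from m import *
for n,box in(("top",(132,185,215,310)),("scene",(330,315,470,425))):
    im=pickle.load(open(n+".pkl","rb"))
    for c,(lo,hi) in C.items():
        for p,a in blobs(im,box,lo,hi):
            z=.122 if c=="green" else .102
            print(n,c,p.round(1),a,onz(im,[p],z).round(4),depth(im,[p]).round(4))
E
```

```text
top yellow [144.3 210.4] 54 [[0.6335 0.2466 0.102 ]] [[0.6335 0.2466 0.102 ]]
top red [194.4 217.1] 53 [[0.621  0.1622 0.102 ]] [[0.6209 0.162  0.1029]]
top blue [188.6 205.6] 52 [[0.6404 0.1722 0.102 ]] [[0.6402 0.1719 0.1032]]
top green [154.9 287.4] 379 [[0.5058 0.2219 0.122 ]] [[0.5058 0.2215 0.1235]]
scene yellow [395.7 410.3] 81 [[0.6351 0.2477 0.102 ]] [[0.6345 0.2474 0.1002]]
scene red [360.2 363.8] 64 [[0.623  0.1636 0.102 ]] [[0.6221 0.1629 0.0995]]
scene red [461.5 408.9] 8 [[0.564  0.3099 0.102 ]] [[0.5912 0.3145 0.1647]]
scene blue [356.  376.6] 64 [[0.6418 0.1737 0.102 ]] [[0.6408 0.1731 0.0992]]
scene green [444.1 339.3] 462 [[0.5102 0.2246 0.122 ]] [[0.5092 0.2242 0.1201]]
scene white [348.4 326.3] 1003 [[0.5934 0.1076 0.102 ]] [[ 0.5525  0.0748 -0.0009]]
scene white [462.6 322.3] 240 [[0.4563 0.2213 0.102 ]] [[ 0.3976  0.2025 -0.0021]]
scene white [384.7 375. ] 51 [[0.6087 0.2001 0.102 ]] [[0.6252 0.2091 0.1454]]
scene white [358.1 390.6] 53 [[0.6543 0.1911 0.102 ]] [[0.6537 0.1907 0.1001]]
scene white [374.  394.5] 18 [[0.6415 0.2105 0.102 ]] [[0.6416 0.2106 0.1023]]
scene white [367.  402.6] 57 [[0.6574 0.2123 0.102 ]] [[0.6576 0.2124 0.1025]]
```

Dial axis is about (0.611, 0.208). The pointer sits at about 5.7° (inner white dot) and yellow is at about 59.5°, so it needs two clicks counter-clockwise. The button is at (0.508, 0.223), 104 mm from the axis, which fits the given 105 mm.

apply_moves:
  series:
    - [0,0,-40,0,0,0,0.5]
    - [-30,-7,-30,0,0,0,0.5]
    - [-44,-10,0,0,0,0,0.5]
    - [-44,-10,0,0,0,0,0.5]
    - [-44,-10,0,0,0,0,0.5]
    - [-44,-10,0,0,0,0,0.5]
    - [-44,-10,0,0,0,0,0.5]
    - [-44,-10,0,0,0,0,0.5]
    - [-44,-10,0,0,0,0,0.5]
    - [-44,-10,0,0,0,0,0.5]
    - [-44,-10,0,0,0,0,0.5]
    - [-44,-10,0,0,0,0,0.5]

```text
time_s: 1.6
position: [0.6119, 0.2083, 0.2636]
tool_rot: [[-0.911, 0.413, -0.001], [0.413, 0.911, -0.0], [0.001, -0.0, -1.0]]
ft_force: [-0.2, -0.0, 0.1]
grip_width: 0.0425
gripper_force: 0.0
```

apply_moves:
  series:
    - [0,0,0,0,0,-10,0.5]
    - [0,0,0,0,0,-10,0.5]
    - [0,0,0,0,0,-10,0.5]
    - [0,0,0,0,0,0,0.5]
    - [0,0,0,0,0,0,0.5]

```text
time_s: 2.22
position: [0.6109, 0.2093, 0.2638]
tool_rot: [[-0.996, -0.094, -0.001], [-0.094, 0.996, -0.0], [0.001, -0.0, -1.0]]
ft_force: [0.3, 0.5, -0.6]
grip_width: 0.0426
gripper_force: 0.0
```

Run:
```python
from m import *
im=snap("wrist"); save(im,"w1"); pickle.dump(im,open("w1.pkl","wb")); s=telemetry.observe(); print(s["time_s"],s["position"],s["tool_rot"].round(3),s["q"].round(1),s["grip_width"],im["t"])
for c in("yellow","red","blue","green","white"):
    for p,a in blobs(im,(0,0,640,480),*C[c],amin=150): print(c,p.round(1),a,onz(im,[p],.102).round(4),depth(im,[p]).round(4))
```

```text
2.275 [0.61094581 0.20932489 0.26387621] [[-0.995 -0.095 -0.   ]
 [-0.095  0.995 -0.   ]
 [ 0.     0.    -1.   ]] [  8.4  30.3  48.8   0.  100.9 -87. ] 0.043054391982881704 [0.53939539 0.20161755 0.44400825]
yellow [363.2 239.1] 218 [[0.6327 0.2461 0.102 ]] [[0.6325 0.246  0.1028]]
red [265.1 215.8] 219 [[0.6203 0.162  0.102 ]] [[0.6196 0.1623 0.1048]]
blue [275.4 238.7] 204 [[0.6393 0.1719 0.102 ]] [[0.6391 0.1719 0.1027]]
green [353.6  74.9] 1953 [[0.5033 0.2231 0.102 ]] [[0.5055 0.2218 0.1229]]
white [197.2  21.7] 3319 [[0.4758 0.102  0.102 ]] [[ 0.4567  0.0721 -0.0007]]
white [525.   28.6] 15006 [[0.4563 0.349  0.102 ]] [[0.4319 0.3921 0.002 ]]
white [ 69.5 280.2] 26374 [[ 0.695  -0.0096  0.102 ]] [[ 0.6932 -0.0072  0.1058]]
white [255.7 300.3] 31157 [[0.6978 0.1579 0.102 ]] [[0.6016 0.1845 0.3097]]
white [614.9 362.5] 6989 [[0.7324 0.5035 0.102 ]] [[0.7893 0.5925 0.0011]]
white [470.5 364. ] 158 [[0.7445 0.3619 0.102 ]] [[ 0.8057  0.4097 -0.    ]]
white [170.  454.8] 403 [[0.8791 0.0778 0.102 ]] [[0.9725 0.0438 0.0079]]
white [476.6 463.9] 883 [[0.8614 0.3931 0.102 ]] [[9.57e-01 4.50e-01 5.00e-04]]
```

View pics/w1.png

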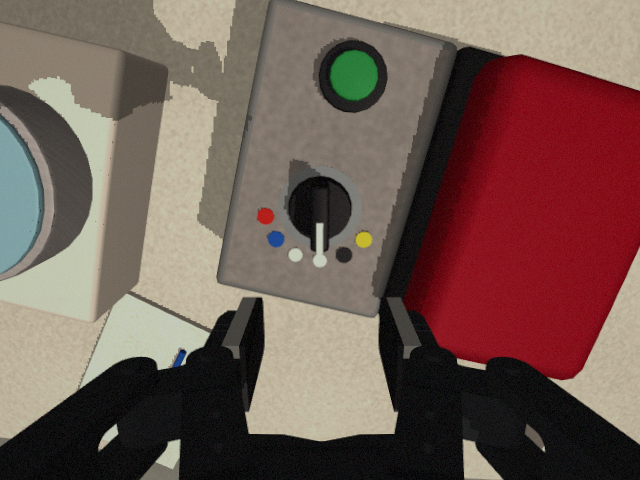

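The wrist view confirms the pointer at the white dot (320,260), next to black (344,255) and then yellow (363,239). The bar is aligned with the fingers, so I descend and grip.

apply_moves:
  series:
    - [1,-2,40,0,0,0,0.5]
    - [0,0,40,0,0,0,0.5]
    - [0,0,30,0,0,0,0.5]
    - [0,0,20,0,0,0,0.5]
    - [0,0,13,0,0,0,0.5]
    - [0,0,0,0,0,0,0.5]
    - [0,0,0,0,0,0,0.5]

```text
time_s: 3.15
position: [0.6107, 0.2073, 0.122]
tool_rot: [[-0.995, -0.097, 0.002], [-0.097, 0.995, 0.0], [-0.002, 0.0, -1.0]]
ft_force: [-0.5, 0.6, 0.2]
grip_width: 0.0426
gripper_force: 0.0
```

apply_moves:
  series:
    - [0,0,0,0,0,0,0.1]
    - [0,0,0,0,0,0,0.1]
    - [0,0,0,0,0,0,0.1]
    - [0,0,0,0,0,0,0.1]
    - [0,0,0,0,0,0,0.1]
  grip_force: 30

```text
time_s: 3.78
position: [0.6102, 0.2072, 0.121]
tool_rot: [[-0.995, -0.098, -0.0], [-0.098, 0.995, 0.0], [0.0, 0.0, -1.0]]
ft_force: [-0.1, -0.2, -0.1]
grip_width: 0.0086
gripper_force: 0.0
```

The fingers closed to 8.6 mm with no force, so the bar isn't between them. I'll look again.

Run:
```python
from m import *
im=snap("wrist"); b=snap("scene"); save(im,"w2"); save(b,"s2",(300,300,480,440),4); pickle.dump((im,b),open("2.pkl","wb")); s=telemetry.observe(); print(s["time_s"],s["position"],s["grip_width"],s["gripper_force"],s["ft_force"])
```

```text
3.875 [0.61020301 0.20721604 0.12100284] 0.008766785278910227 0.0 [-0.26350235 -0.32255341  0.13511925]
```

View pics/w2.png

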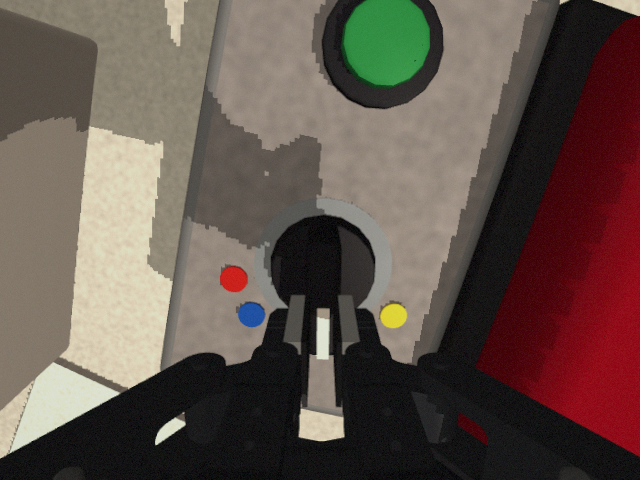

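View pics/s2.png

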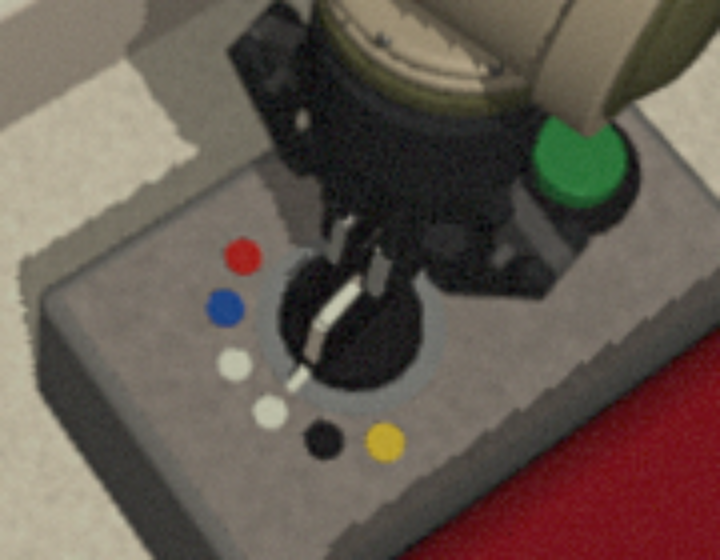

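In both views the fingertips straddle the bar, with an apparent gap of about 15 mm. The reported opening probably doesn't equal the true pad gap, so I'll close further.

apply_moves:
  series:
    - [0,0,0,0,0,0,0]
    - [0,0,0,0,0,0,0]
    - [0,0,0,0,0,0,0]
  grip_force: 30

```text
time_s: 4.25
position: [0.6102, 0.2072, 0.121]
tool_rot: [[-0.995, -0.098, 0.0], [-0.098, 0.995, 0.0], [-0.0, 0.0, -1.0]]
ft_force: [0.5, -0.2, -0.4]
grip_width: -0.0001
gripper_force: 0.0
```

Run:
```python
from m import *
im,b=pickle.load(open("2.pkl","rb"))
print("wrist fingertips/bar (u,v)->xyz")
for p in [(290,300),(299,300),(347,300),(355,300),(322,240),(322,290),(322,320),(322,340),(322,352),(300,350),(345,350),(260,260),(385,40)]: print(p,depth(im,[p])[0].round(4))
for p in [(340,240),(378,270),(345,295),(318,340),(300,378),(580,150),(385,440)]:
    q=(300+p[0]/4,300+p[1]/4); print("scene",p,depth(b,[q])[0].round(4))
t=pickle.load(open("top.pkl","rb"))
for p in [(160,207),(161,212),(167,222),(168,232)]: print("top0",p,depth(t,[p])[0].round(4))
w=pickle.load(open("w1.pkl","rb"))
for p in [(320,190),(320,210),(320,225),(320,245),(300,200),(340,200),(325,255),(255,305),(388,305)]: print("w1",p,depth(w,[p])[0].round(4))
im=snap("wrist"); save(im,"w3"); im=snap("scene"); save(im,"s3",(300,300,480,440),4)
```

```text
wrist fingertips/bar (u,v)->xyz
(290, 300) [0.6247 0.1922 0.1118]
(299, 300) [0.599  0.1974 0.1676]
(347, 300) [0.5975 0.2139 0.1674]
(355, 300) [0.6214 0.2239 0.1122]
(322, 240) [0.5844 0.204  0.1407]
(322, 290) [0.6033 0.2058 0.1466]
(322, 320) [0.6162 0.2071 0.1472]
(322, 340) [0.6253 0.208  0.1471]
(322, 352) [0.6307 0.2085 0.1475]
(300, 350) [0.6013 0.1993 0.1965]
(345, 350) [0.5974 0.2114 0.201 ]
(260, 260) [0.6092 0.175  0.101 ]
(385, 40) [0.5054 0.2213 0.122 ]
scene (340, 240) [0.6234 0.202  0.1819]
scene (378, 270) [0.6212 0.2178 0.1808]
scene (345, 295) [0.6227 0.2095 0.1467]
scene (318, 340) [0.6372 0.2124 0.135 ]
scene (300, 378) [0.6409 0.2118 0.1036]
scene (580, 150) [0.5072 0.2236 0.1225]
scene (385, 440) [0.6344 0.248  0.1024]
top0 (160, 207) [0.6313 0.2084 0.1473]
top0 (161, 212) [0.6231 0.2062 0.149 ]
top0 (167, 222) [0.6097 0.2011 0.1301]
top0 (168, 232) [0.5935 0.1991 0.1308]
w1 (320, 190) [0.5873 0.2052 0.1459]
w1 (320, 210) [0.602  0.2065 0.1454]
w1 (320, 225) [0.6126 0.2075 0.1475]
w1 (320, 245) [0.6277 0.2089 0.1478]
w1 (300, 200) [0.6024 0.1903 0.1119]
w1 (340, 200) [0.5994 0.2223 0.1116]
w1 (325, 255) [0.6503 0.2152 0.1005]
w1 (255, 305) [0.6008 0.185  0.315 ]
w1 (388, 305) [0.5971 0.2297 0.3141]
```

View pics/w3.png

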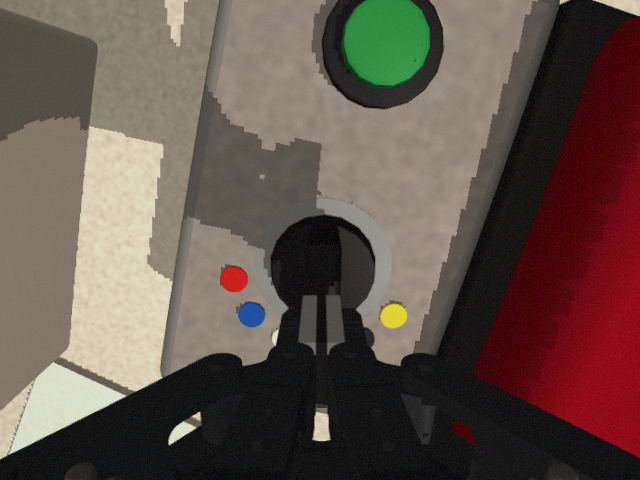

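The depth map shows the fingertips at z≈0.167 while the reported TCP is 0.121. So the real tips sit well above the stated TCP, over the bar. I'll measure that offset.

Run:
```python
from m import *
im=snap("wrist"); b=snap("scene"); p=telemetry.observe()["position"]; print(p)
for c in (306,312,332,337):
    for r in range(290,312,4): print((c,r),depth(im,[(c,r)])[0].round(4))
# scene: all points in a box around the tool axis, lowest above bar
for name,i in(("wrist",im),("scene",b)):
    vv,uu=np.mgrid[0:480,0:640]; uv=np.c_[uu.ravel(),vv.ravel()]
    P=i["t"]+rays(i,uv)*i["z_map"].ravel()[:,None]
    k=(abs(P[:,0]-p[0])<.014)&(abs(P[:,1]-p[1])<.03)&(P[:,2]>.15)&(P[:,2]<.22)
    print(name,k.sum(),np.percentile(P[k,2],[0,1,3,10]).round(4) if k.any() else "")
    if k.any():
        j=np.where(k)[0][np.argsort(P[k,2])[:6]]; print(np.c_[uv[j],P[j].round(4)])
```

```text
[0.6102011  0.20721579 0.12102736]
(306, 290) [0.6185 0.1995 0.1122]
(306, 294) [0.6205 0.1997 0.1125]
(306, 298) [0.599  0.1997 0.1655]
(306, 302) [0.5986 0.1998 0.1697]
(306, 306) [0.5994 0.1999 0.1711]
(306, 310) [0.5987 0.2    0.1758]
(312, 290) [0.6042 0.2019 0.1454]
(312, 294) [0.6055 0.202  0.1465]
(312, 298) [0.599  0.2018 0.165 ]
(312, 302) [0.5982 0.2018 0.1701]
(312, 306) [0.5987 0.2019 0.1722]
(312, 310) [0.5986 0.202  0.1754]
(332, 290) [0.6029 0.2098 0.1467]
(332, 294) [0.6051 0.21   0.1456]
(332, 298) [0.5976 0.2087 0.1666]
(332, 302) [0.598  0.2087 0.1691]
(332, 306) [0.5977 0.2086 0.173 ]
(332, 310) [0.5978 0.2085 0.1758]
(337, 290) [0.6031 0.2118 0.1458]
(337, 294) [0.6048 0.212  0.1457]
(337, 298) [0.5983 0.2106 0.1646]
(337, 302) [0.5977 0.2104 0.1694]
(337, 306) [0.5977 0.2103 0.1726]
(337, 310) [0.5968 0.21   0.1776]
wrist 14506 [0.1618 0.1658 0.1693 0.1789]
[[3.160e+02 2.950e+02 5.991e-01 2.032e-01 1.618e-01]
 [3.390e+02 2.950e+02 5.982e-01 2.114e-01 1.620e-01]
 [3.340e+02 2.950e+02 5.984e-01 2.096e-01 1.621e-01]
 [3.320e+02 2.950e+02 5.984e-01 2.089e-01 1.622e-01]
 [3.200e+02 2.950e+02 5.987e-01 2.046e-01 1.623e-01]
 [3.050e+02 2.950e+02 5.992e-01 1.992e-01 1.624e-01]]
scene 494 [0.1564 0.1611 0.1638 0.1699]
[[3.930e+02 3.700e+02 6.156e-01 2.139e-01 1.564e-01]
 [3.920e+02 3.710e+02 6.177e-01 2.140e-01 1.565e-01]
 [3.900e+02 3.710e+02 6.206e-01 2.126e-01 1.587e-01]
 [3.910e+02 3.720e+02 6.212e-01 2.149e-01 1.601e-01]
 [3.890e+02 3.700e+02 6.212e-01 2.110e-01 1.603e-01]
 [3.880e+02 3.690e+02 6.215e-01 2.093e-01 1.611e-01]]
```

Both cameras put the shut fingertips at z≈0.162, about 41 mm above the reported TCP, which also explains closing on nothing. I'll correct for that: open, descend 41 mm (tips at about 0.121) and watch the force.

apply_moves:
  series:
    - [0,0,0,0,0,0,0.45]
    - [0,0,0,0,0,0,0.45]
    - [0,0,0,0,0,0,0.45]
    - [0,0,0,0,0,0,0.45]
    - [0,0,10,0,0,0,0.45]
    - [0,0,10,0,0,0,0.45]
    - [0,0,0,0,0,0,0.45]

```text
time_s: 5.32
position: [0.6096, 0.2071, 0.0996]
tool_rot: [[-0.995, -0.098, -0.003], [-0.098, 0.995, -0.0], [0.003, -0.0, -1.0]]
ft_force: [-0.3, 0.7, 0.1]
grip_width: 0.038
gripper_force: 0.0
```

apply_moves:
  series:
    - [0,0,8,0,0,0,0.45]
    - [0,0,8,0,0,0,0.45]
    - [0,0,5,0,0,0,0.45]
    - [0,0,0,0,0,0,0.45]
    - [0,0,0,0,0,0,0.45]

```text
time_s: 5.95
position: [0.6104, 0.2073, 0.0803]
tool_rot: [[-0.995, -0.098, 0.0], [-0.098, 0.995, 0.0], [-0.0, 0.0, -1.0]]
ft_force: [0.3, -0.9, 0.2]
grip_width: 0.0385
gripper_force: 0.0
```

apply_moves:
  series:
    - [0,0,0,0,0,0,0]
    - [0,0,0,0,0,0,0]
    - [0,0,0,0,0,0,0]
    - [0,0,0,0,0,0,0]
    - [0,0,0,0,0,0,0]
  grip_force: 30

```text
time_s: 6.58
position: [0.6103, 0.2078, 0.0804]
tool_rot: [[-0.995, -0.098, 0.001], [-0.098, 0.995, 0.001], [-0.001, 0.001, -1.0]]
ft_force: [-0.4, 5.6, 3.2]
grip_width: 0.0134
gripper_force: 33.6
```

Gripped: width 13.4 mm, force 34 N. Now I turn 54° counter-clockwise, which is tool z −54.

apply_moves:
  series:
    - [0,0,0,0,0,-6,0]
    - [0,0,0,0,0,-6,0]
    - [0,0,0,0,0,-6,0]
    - [0,0,0,0,0,-6,0]
    - [0,0,0,0,0,-6,0]
    - [0,0,0,0,0,-6,0]
    - [0,0,0,0,0,-6,0]
    - [0,0,0,0,0,-6,0]
    - [0,0,0,0,0,-6,0]
    - [0,0,0,0,0,0,0]
    - [0,0,0,0,0,0,0]

```text
time_s: 7.95
position: [0.6102, 0.2081, 0.0804]
tool_rot: [[-0.506, -0.863, 0.001], [-0.863, 0.506, 0.001], [-0.002, 0.0, -1.0]]
ft_force: [-1.1, 6.7, 3.8]
grip_width: 0.0138
gripper_force: 33.6
```

apply_moves:
  series:
    - [0,0,0,0,0,0,0.45]
    - [0,0,0,0,0,0,0.45]
    - [0,0,0,0,0,0,0.45]
    - [0,0,0,0,0,0,0.45]
    - [0,0,-20,0,0,0,0.45]
    - [0,0,-35,0,0,0,0.45]
    - [0,0,-35,0,0,0,0.45]
    - [0,0,-30,0,0,0,0.45]
    - [0,0,0,0,0,0,0]
    - [0,0,0,0,0,0,0]
    - [0,0,0,0,0,0,0]

```text
time_s: 9.32
position: [0.6098, 0.2071, 0.1986]
tool_rot: [[-0.506, -0.863, -0.002], [-0.863, 0.506, -0.0], [0.002, 0.002, -1.0]]
ft_force: [-0.2, 1.2, 0.6]
grip_width: 0.0001
gripper_force: 0.0
```

Run:
```python
from m import *
s=telemetry.observe();print(s["time_s"],s["position"],s["tool_rot"].round(3),s["ft_force"])
im=snap("wrist"); b=snap("scene"); a=im["frame"]; c=cv2.resize(b["frame"][300:440,300:480],(514,400)); cv2.imwrite("pics/w4.png",np.hstack([cv2.resize(a,(286,400)) if 0 else cv2.resize(a[:, 180:480],(250,400)),c])[:,:,::-1])
for n,i in(("w",im),("s",b)):
    for c in("green","yellow","red"):
        for p,ar in blobs(i,(0,0,640,480),*C[c],amin=40): 
            if ar<6000: print(n,c,p.round(1),ar,onz(i,[p],.1225 if c=="green" else .102).round(4))
    vv,uu=np.mgrid[0:480,0:640]; uv=np.c_[uu.ravel(),vv.ravel()]
    P=i["t"]+rays(i,uv)*i["z_map"].ravel()[:,None]; g=P-np.array([.610,.207,0])
    f=i["frame"].reshape(-1,3)
    k=(np.hypot(g[:,0],g[:,1])<.033)&(P[:,2]>.139)&(P[:,2]<.155)
    w=k&(f.min(1)>110)
    for l,m in(("bar",k),("ptr",w)):
        if m.sum()>5: print(n,l,m.sum(),P[m].mean(0).round(4),"ang",np.degrees(np.arctan2(*g[m].mean(0)[[1,0]])).round(1))
    if k.sum()>20:
        u,_,vt=np.linalg.svd(g[k][:,:2]-g[k][:,:2].mean(0),full_matrices=0); print("axis",np.degrees(np.arctan2(vt[0,1],vt[0,0])))
```

```text
9.325 [0.60975876 0.20710501 0.19857603] [[-0.506 -0.863 -0.002]
 [-0.863  0.506 -0.   ]
 [ 0.002  0.002 -1.   ]] [-0.2054549   1.17425956  0.63782362]
w green [477.4 174.7] 2611 [[0.5062 0.2206 0.1225]]
w yellow [320.7 291.6] 121 [[0.6327 0.2457 0.102 ]]
w red [272.4 181.9] 349 [[0.6205 0.1621 0.102 ]]
w bar 1939 [0.6082 0.2054 0.146 ] ang -137.6
w ptr 327 [0.6162 0.2182 0.1468] ang 61.0
axis 59.660098260130844
s green [444.  339.3] 469 [[0.5105 0.2246 0.1225]]
s yellow [395.8 410.3] 80 [[0.6351 0.2478 0.102 ]]
s red [360.2 363.8] 63 [[0.6231 0.1636 0.102 ]]
s bar 362 [0.6128 0.2091 0.1443] ang 36.4
s ptr 62 [0.6187 0.2211 0.1452] ang 58.4
axis 60.1723387789968
```

View pics/w4.png

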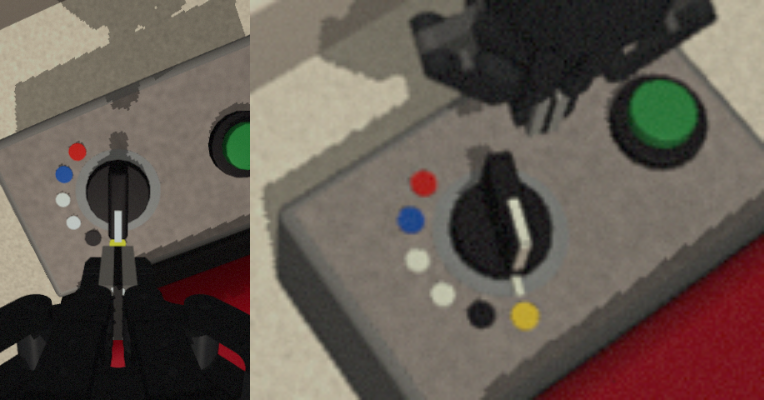

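The pointer is on yellow: measured 59–61° against 59.5° expected, and the scene crop shows it pointing at the yellow dot. Next is the button.

apply_moves:
  series:
    - [13,32,0,0,0,0,0]
    - [13,32,0,0,0,0,0]
    - [12,32,0,0,0,0,0]
    - [0,0,35,0,0,0,0]
    - [0,0,35,0,0,0,0]
    - [0,0,25,0,0,0,0]
    - [0,0,10,0,0,0,0]
    - [0,0,0,0,0,0,0]
    - [0,0,0,0,0,0,0]

```text
time_s: 10.55
position: [0.5088, 0.2231, 0.096]
tool_rot: [[-0.506, -0.863, 0.002], [-0.863, 0.506, 0.0], [-0.001, -0.001, -1.0]]
ft_force: [0.5, 0.4, 0.1]
grip_width: 0.0002
gripper_force: 0.0
```

apply_moves:
  series:
    - [0,0,5,0,0,0,0]
    - [0,0,4,0,0,0,0]
    - [0,0,0,0,0,0,0]
    - [0,0,0,0,0,0,0]

```text
time_s: 11.05
position: [0.5082, 0.223, 0.0861]
tool_rot: [[-0.506, -0.863, 0.0], [-0.863, 0.506, 0.0], [-0.0, -0.0, -1.0]]
ft_force: [0.1, 0.3, 0.4]
grip_width: -0.0003
gripper_force: 0.0
```

apply_moves:
  series:
    - [0,0,3,0,0,0,0]
    - [0,0,3,0,0,0,0]
    - [0,0,0,0,0,0,0]
    - [0,0,0,0,0,0,0]

```text
time_s: 11.55
position: [0.5085, 0.2231, 0.0803]
tool_rot: [[-0.506, -0.863, 0.001], [-0.863, 0.506, 0.0], [-0.001, -0.001, -1.0]]
ft_force: [0.2, -0.3, 4.5]
grip_width: -0.0002
gripper_force: 1.9
```

apply_moves:
  series:
    - [0,0,2,0,0,0,0]
    - [0,0,0,0,0,0,0]
    - [0,0,0,0,0,0,0]

```text
time_s: 11.92
position: [0.5085, 0.2231, 0.0787]
tool_rot: [[-0.506, -0.863, 0.001], [-0.863, 0.506, 0.0], [-0.001, -0.001, -1.0]]
ft_force: [-1.0, -0.1, 9.2]
grip_width: -0.0002
gripper_force: 4.5
```

apply_moves:
  series:
    - [0,0,2,0,0,0,0]
    - [0,0,0,0,0,0,0]
    - [0,0,0,0,0,0,0]

```text
time_s: 12.3
position: [0.5087, 0.2231, 0.0784]
tool_rot: [[-0.506, -0.863, 0.003], [-0.863, 0.506, 0.0], [-0.002, -0.002, -1.0]]
ft_force: [-4.5, -1.4, 23.1]
grip_width: 0.0
gripper_force: 11.6
```

The button hit its stop: 23 N and no further travel. Now release and retreat.

apply_moves:
  series:
    - [0,0,-5,0,0,0,0]
    - [0,0,-10,0,0,0,0]
    - [0,0,-30,0,0,0,0]
    - [0,0,-40,0,0,0,0]
    - [0,0,-40,0,0,0,0]
    - [0,0,0,0,0,0,0]
    - [0,0,0,0,0,0,0]
    - [0,0,0,0,0,0,0]

```text
time_s: 13.3
position: [0.5076, 0.2229, 0.1997]
tool_rot: [[-0.506, -0.863, -0.003], [-0.863, 0.506, -0.001], [0.002, 0.002, -1.0]]
ft_force: [0.3, 0.2, -0.0]
grip_width: -0.0004
gripper_force: 0.0
```

Run:
```python
from m import *
s=telemetry.observe();print(s["time_s"],s["position"],s["ft_force"])
b=snap("scene"); save(b,"s5",(300,300,480,440),3)
for p,ar in blobs(b,(420,310,470,370),*C["green"],amin=40): print(p,ar,depth(b,[p]))
```

```text
13.3 [0.50756901 0.22286768 0.19971231] [ 0.26869909  0.20226822 -0.00123281]
[444.10403397 339.4373673 ] 471 [[0.50953916 0.22440807 0.12044022]]
```

View pics/s5.png

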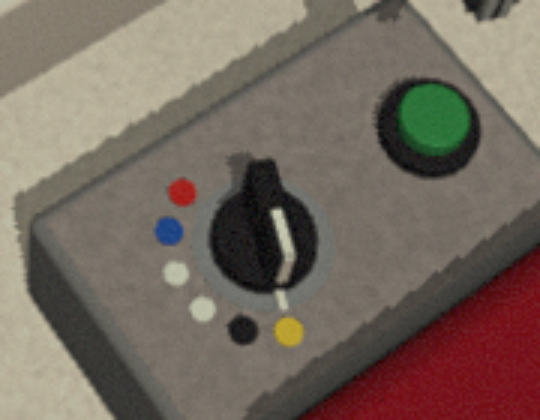

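The pointer is on the yellow dot (289,332 in the crop), the button (435,118) has sprung back, and the arm is clear.

```bash
python3 -c "
from rig import env
print(env.close_job())"
```

```text
the job is handed in; nothing more can be done
None
```

The curing unit's dial now rests on the yellow dot, the green button was pressed to its stop and sprang back, the washing unit was not touched, and the job is handed in (no verdict was shown). One finding: the shut fingertips sit about 41 mm above the reported TCP, so my first grip closed on nothing before I corrected for it.

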